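# Run the weight tote up the ramp into its sprung dock

## Task

Park the small tote of check weights in its dock: slide it up the ramp between the rails, without lifting it clear, until its near edge drops behind the lip on the deck and the sprung buffer keeps it there, sitting flat. Stop pushing soon after it has dropped, so that the buffer is not driven to the end of its stroke, and leave the jar, the tin and the wooden block beside the dock where they are.

Things in the scene. Friction and masses are not known exactly. Their poses are not given: they have to be found in the camera images.
- tote: Open plywood tote 90 mm long (x), 66 wide (y), 40 high, walls 4, steel corner caps; three knobbed brass weights fixed in it reach 42 mm above its underside. 0.5 to 0.8 kg; friction 0.5 to 0.75. Origin: centre of its underside. Stands on the worktop before the ramp's foot, x roughly uphill, askew and to one side; its long sides can be gripped across the 66 mm.
- dock: Dock: aluminium ramp and deck, 104 mm wide, fixed to the worktop. Origin: on the worktop at the middle of the ramp's foot; x points uphill (roughly away from the robot, level), z up. The ramp rises evenly (15 degrees) from the worktop at x = 0 to the deck, 25 mm high, at x = 92 mm.
- rail_mouth (a point): Point on the ramp, on its middle line, at dock x = 28 mm, axes as the dock's. From here on two steel rails guide the tote, 72 mm apart inside, their tops 16 mm above ramp and deck; before it, down to the foot, they flare to 82 mm inside.
- ramp_top (a point): Middle of the edge where ramp meets deck (dock x = 92 mm, z = 25 mm), axes as the dock's. Beyond it a steel stop frame with lip and buffer is clamped anywhere over 25 mm: the lip's inner upright face is 30 to 55 mm beyond this edge (not measured: see or feel it). The lip rises over 18 mm on the ramp's side, is 7 mm high, 6 mm flat on top, and falls straight down on its inner face.
- deck_mid (a point): Point on the deck on its middle line (dock x = 150 mm, z = 25 mm); the deck is level from x = 92 to 285 mm, axes as the dock's. The free buffer face stands 84 mm beyond the lip's inner face: the 90 mm tote behind the lip presses it in by 6 mm. The tote's near edge drops 7 mm to the deck once its near wall has passed the lip's inner face.
- buffer (a joint): Travel of the sprung buffer plate (60 mm wide, 24 high, on the stop frame) uphill, in m: 0 free, end of stroke 0.020. It pushes back with 4 N at 0, 7 N at 0.006, 12 N at 0.016. Tote docked: about 0.006; it must never exceed 0.016. Under this push the tote's near edge can hang by friction on what pushes it, past the lip but not down: draw or press it down before letting go.
- jar: Bystander: clear sample jar with screw lid, 62 mm across, 78 mm high, standing at the right of the dock. Origin: centre of its underside.
- tin: Bystander: open aluminium moisture tin, 63 mm across, 41 mm high, standing at the left of the dock. Origin: centre of its underside.
- block: Bystander: beech block, 48 x 105 x 24 mm, lying at the right. Origin: centre of its underside.

How it is judged:
On the way:
1. the tote is sliding on the ramp, nose up (angle between tote's own z axis and vertical above 0.12 rad and x of tote in the frame of dock between 0 and 0.1 m and z of tote in the frame of dock below 0.045 m), for 0.1 s.
At the end, for the whole second after the job is handed in: The tote stands flat on the deck (within 2 degrees, its underside within 5 mm of the deck), in line with the dock within 7 degrees, at rest behind the lip, and keeps the buffer pressed in by 3 to 13 mm (value of joint buffer between 0.003 and 0.013 m and angle between tote's own z axis and vertical below 0.035 rad and z of tote in the frame of dock between 0.02 and 0.029 m and x of tote in the frame of dock above 0.15 m and angle between the x axis of tote and the x axis of dock, either way round below 0.12 rad and linear speed of tote below 0.01 m/s); the robot touches nothing.
It fails at once if the buffer is driven to the end of its stroke (beyond 16 mm) (value of joint buffer above 0.016 m).
It fails at once if the tote is lifted clear (its underside's centre more than 55 mm above the worktop) (height (world z) of tote above 0.055 m).
It fails at once if the tote is tipped over (by more than 35 degrees) (angle between tote's own z axis and vertical above 0.61 rad).
It fails at once if the jar, the tin or the wooden block is disturbed (moved over 25 mm) (distance of any of jar, tin, block from where it was at the start of the episode above 0.025 m).
It also fails if it takes over 72 s, if anything falls off the work surface, if the arm or the gripper's body presses on something with over 40 N, if the wrist force passes 120 N, or if a joint passes its speed limit or range.

## Robot

A 6-joint arm with a two-finger parallel gripper is mounted at the origin on a cart in front of the work surface, level with it; the furniture and walls round the work are solid. World frame = base frame: x ahead of the robot, y to its left, z up, the work surface at z = 0. Lengths are in m, angles in rad, forces in N, time in s.
With the tool pointing down it reaches from about 0.425 to 0.95 m from the base axis. Payload 3.5 kg.
Tool frame: the origin (TCP) lies between the finger pads; the fingertips stand 8 mm ahead of it and the grasp point (between the pads) lies 11 mm behind it (bot.tips_ahead is the z of the fingertips in the tool frame, in m); z points along the fingers, y is the line along which they close (so a half turn about z gives the same grasp; the last joint's range is limited). The gripper opens to 85 mm and grips with 20 to 120 N. Pads are 22 mm wide; open, the fingers measure 114 mm over their backs; the gripper's body (76 mm by 85 mm) begins 54 mm behind the grasp point. The pads swing forward as they close: fully open they stand 13 mm farther back than shut.
Start: joints at [-0.15, 0.286, 1.577, -0, 1.279, -0.15], TCP at [0.675, 0, 0.239] pointing down, gripper open.
Joint ranges: [-2.77, 2.77], [-0.9, 2.22], [0.21, 2.48], [-1.53, 4.67], [0.24, 2.81], [-2.84, 2.84]. Speed limits (rad/s): [2.79, 2.79, 3.14, 3.14, 3.14, 3.14].

## Interface

Orientations are given as a unit quaternion [w, x, y, z].
In Python, from rig import bot, optics, workorder gives the robot as it stands.
- The arm moves only by the tool drive_tool, never from a script. Its argument "deltas" is a list of rows, each an object of numbers: "tx", "ty", "tz": the shift along the tool's x, y, z in units of 400 mm (1.0 is 400 mm); "twist": the turn about the tool's z in units of 45 degrees (1.0 is 45 degrees). In form: [{"tx": .., "ty": .., "tz": .., "twist": ..}, ...]. A call has 1 to 12 rows; each row is the pose to reach, as a shift and turn from the pose commanded when the call began, along the tool's axes at that moment; what a row does not reach only later rows make up. A row lasts 1/12 s, in which the tool goes at most 41.7 mm and 7.16 degrees, less where a joint would pass 70% of its speed; a pose out of reach is approached as far as the arm can. A call with a number of a shift or a turn outside -1 to 1 is refused whole. A call with a gripper value outside its range is refused whole. "jaw" is the opening, from -1 (shut) to 1 (fully open), so that 0 is half open, set as the call begins (left out, the last holds). The fingers move at their own pace and stop on an object; "squeeze" is the grip in N (left out, the last holds). Time passes only in rows, so rows that repeat a pose let the fingers close. It gives the time, the measured TCP pose, the force, the opening and the grip force at its end, in the units of the state.
- bot.read_state(): the state, without advancing time (a new reading comes with each control period).
- optics.get_image(name): name is "scene" or "side" or "wrist"; returns the picture (480x640x3 uint8, red, green, blue); there is no depth.
- optics.get_calibration(name): a dict with "fx", "fy", "cx", "cy" (pixels), "R" (3x3) and "t" (3): a world point X has camera coordinates R X + t. Camera axes: x right, y down, z forward; pixel columns grow to the right and rows downward; lengths in m; the calibration is good to about 2 mm. A picture is of the moment at which its call begins: read the wrist's pose just before it. get_calibration takes no time and is no camera call; for the wrist camera it gives the pose at the moment of the call.
- workorder.sign_off(): hands the job in; it is judged then, once.
The state is a dict: "clock": time; "qpos": joint angles; "qd": joint speeds; "joint_torque": joint torques, N m; "tcp_pos": TCP position; "orientation": TCP orientation; "contact_force": force on the tool from outside, world axes, zero at the start; "torque": the same for the moment, N m; "gripper_width": finger opening in m; "grasp_force": force on a finger pad.
Only numpy, scipy, OpenCV 4.12 (cv2) and the standard library are available. Lean on these libraries where they do the work, as an engineer would, in place of code of your own. Each camera call takes 0.05 s, during which the arm holds its last target. There are 200 camera calls.

## Working session

There is one attempt and no reset: what is moved stays moved. The work goes in short steps, Python scripts to look and compute and a tool call to move; the robot and the scene stay as the last step left them, time stands still between calls to the robot, and variables do not carry over. Pictures are saved under pics/ and viewed, at most 10 in all, crops included, and the job is handed in when it is done.

Besides the shell and the picture viewer there is one more tool, called after ">>>" as name([rows], argument=value, ...), one row to a line, values as JSON. drive_tool: Moves the arm, as the interface text tells. Shifts and turns lie within -1 to 1; 1 stands for 400 mm of shift or 45 degrees of turn. Its arguments: {"type":"object","properties":{"deltas":{"type":"array"},"jaw":{"type":"number"},"squeeze":{"type":"number"}},"required":["deltas"]}

```bash
mkdir -p pics; ls; cat > h.py <<'E'
import numpy as np, cv2
from rig import bot, optics, workorder
def snap(n,f):
    c=optics.get_calibration(n); im=optics.get_image(n)
    cv2.imwrite('pics/'+f+'.png',im[:,:,::-1]); return c,im
def ray(c,u,v,z):
    R=np.array(c['R']);t=np.array(c['t']);o=-R.T@t
    d=R.T@np.array([(u-c['cx'])/c['fx'],(v-c['cy'])/c['fy'],1]); return o+d*(z-o[2])/d[2]
def proj(c,X):
    p=np.array(c['R'])@X+np.array(c['t']); return np.array([c['fx']*p[0]/p[2]+c['cx'],c['fy']*p[1]/p[2]+c['cy']])
E
python3 - <<'E'
from h import *
print(bot.read_state())
for n in ['scene','side','wrist']:
    c,_=snap(n,n+'0'); R=np.array(c['R']); print(n,c['fx'],(-R.T@np.array(c['t'])).round(3),R[2].round(2))
E
```

```text
pics
{'clock': 0.0, 'qpos': array([-1.49984265e-01,  2.87169358e-01,  1.57822470e+00,  3.22655809e-06,
        1.27854963e+00, -1.49999787e-01]), 'qd': array([ 1.06804224e-03,  1.31339071e-03,  1.08704943e-03,  3.59076487e-03,
        1.21021626e-03, -6.31501791e-06]), 'joint_torque': array([-1.79628755e-04, -4.05981302e+01, -2.92628127e+01, -1.54224781e-04,
        5.81841552e-03,  3.74769741e-06]), 'tcp_pos': array([6.74353636e-01, 1.38645871e-04, 2.37918847e-01]), 'orientation': array([-9.47008696e-04,  7.07101135e-01,  7.07111450e-01, -6.96431587e-04]), 'contact_force': array([0.12691949, 0.68210336, 0.28906128]), 'torque': array([-0.03123231, -0.01681175, -0.01839292]), 'grasp_force': 0.0, 'gripper_width': 0.08513636604734173}
scene 532.7593820092063 [-0.236  0.75   0.602] [ 0.7  -0.46 -0.56]
side 623.9789936704665 [0.928 0.444 0.871] [-0.49 -0.16 -0.86]
wrist 342.76098752880347 [0.674 0.065 0.372] [-0.   -0.26 -0.97]
```

View pics/scene0.png

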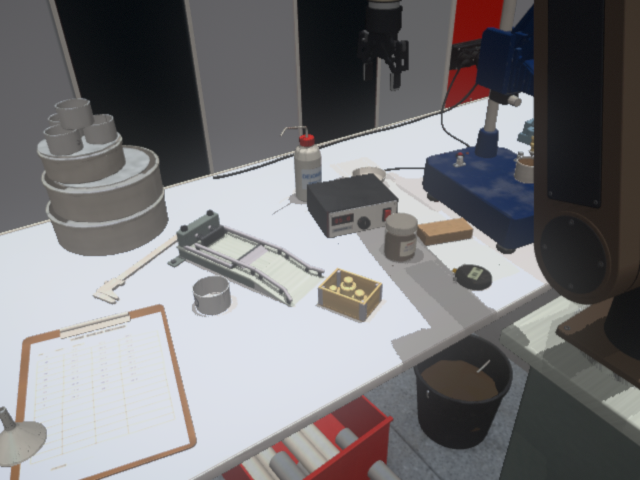

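View pics/wrist0.png

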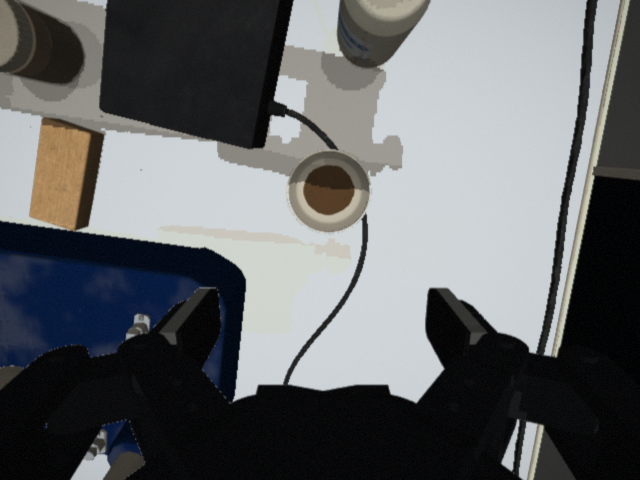

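The scene view shows the tote near (350,293). The ramp foot is near (300,285) and the buffer near (198,228). The tin is at (212,295), the jar at (401,237) and the block at (446,232). The wrist view does not show the dock.

View pics/side0.png

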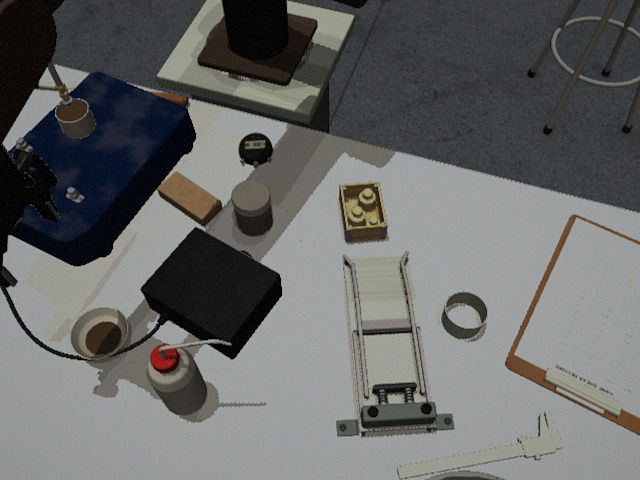

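The side view shows the tote rim corners at about (340,186), (381,183), (387,237) and (346,241). The ramp foot is at about y=257, spanning x=345..408. The deck edge is near y=325 and the tin is at (465,315).

```bash
python3 - <<'E'
from h import *
c=optics.get_calibration('side')
for n,u,v,z in [('t1',340,186,.04),('t2',381,183,.04),('t3',387,237,.04),('t4',346,241,.04),('footL',347,258,0),('footR',408,255,0),('edgeL',357,333,.025),('edgeR',413,331,.025),('tin',465,331,0),('jar',256,229,0),('bufL',372,387,.045),('bufR',416,384,.045)]:
    print(n,ray(c,u,v,z).round(3))
im=cv2.imread('pics/side0.png')[170:440,320:500]
cv2.imwrite('pics/crop1.png',cv2.resize(im,None,fx=2.2,fy=2.2,interpolation=cv2.INTER_CUBIC))
E
```

```text
t1 [0.323 0.274 0.04 ]
t2 [0.296 0.337 0.04 ]
t3 [0.395 0.375 0.04 ]
t4 [0.423 0.316 0.04 ]
footL [0.429 0.321 0.   ]
footR [0.392 0.413 0.   ]
edgeL [0.561 0.376 0.025]
edgeR [0.532 0.454 0.025]
tin [0.495 0.529 0.   ]
jar [0.424 0.161 0.   ]
bufL [0.639 0.421 0.045]
bufR [0.616 0.477 0.045]
```

View pics/crop1.png

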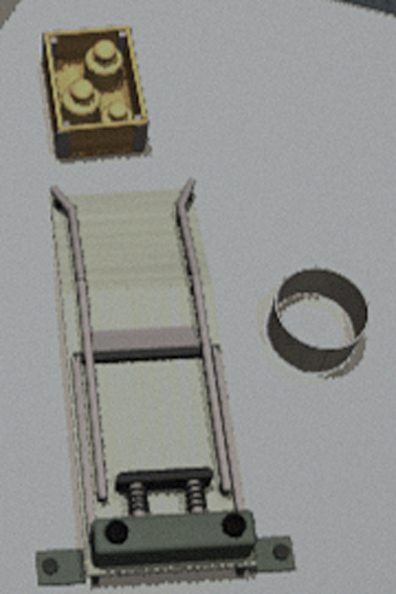

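>>> drive_tool([
  {"tx":0.8,"ty":-0.6,"twist":-1},
  {"tx":0.8,"ty":-0.6,"twist":-1},
  {"tx":0.8,"ty":-0.6,"twist":-1},
  {"tx":0.8,"ty":-0.6,"twist":-1},
  {"tx":0.8,"ty":-0.6,"twist":-1},
  {"tx":0.8,"ty":-0.6,"twist":-1},
  {"tx":0.8,"ty":-0.6,"twist":-1},
  {"tx":0.8,"ty":-0.6,"twist":-1},
  {"tx":0.8,"ty":-0.6,"twist":-1},
  {"tx":0.8,"ty":-0.6,"twist":-1},
  {"tx":0.8,"ty":-0.6,"twist":-1},
  {"tx":0.8,"ty":-0.6,"twist":-1},
])

```text
schema error: expected keys tx, ty, tz, twist
```

>>> drive_tool([
  {"twist":-1},
  {"twist":-1},
  {"twist":-1},
  {"twist":-1},
  {"twist":-1},
  {"twist":-1},
  {"twist":-1},
  {"twist":-1},
])

```text
schema error: expected keys tx, ty, tz, twist
```

>>> drive_tool([
  {"twist":-0.45},
  {"twist":-0.45},
  {"twist":-0.45},
  {"twist":-0.45},
  {"twist":-0.45},
])

```text
schema error: expected keys tx, ty, tz, twist
```

```bash
python3 - <<'E'
from h import *
c,im=snap('wrist','w1'); s=bot.read_state(); print(s['clock'],s['qpos'].round(2),s['tcp_pos'],s['orientation'])
for n,p in [('foot',(.41,.367,0)),('tote',(.36,.325,.04))]: print(n,proj(c,np.array(p)))
E
```

```text
0.2 [-0.15  0.29  1.58 -0.    1.28 -0.15] [6.74611023e-01 7.93426441e-05 2.38450863e-01] [-5.91065860e-04  7.07102768e-01  7.07110413e-01 -4.35993343e-04]
foot [   3.66939792 -234.13594269]
tote [ -98.31449709 -216.865625  ]
```

View pics/w1.png

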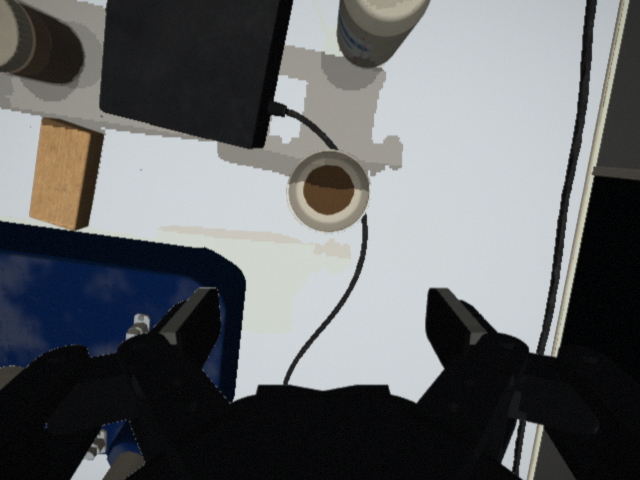

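That picture is the same view as before: the move was refused because each row needs all four keys.

>>> drive_tool([
  {"tx":0.8,"ty":-0.6,"tz":0,"twist":1},
  {"tx":0.8,"ty":-0.6,"tz":0,"twist":1},
  {"tx":0.8,"ty":-0.6,"tz":0,"twist":1},
  {"tx":0.8,"ty":-0.6,"tz":0,"twist":1},
  {"tx":0.8,"ty":-0.6,"tz":0,"twist":1},
  {"tx":0.8,"ty":-0.6,"tz":0,"twist":1},
  {"tx":0.8,"ty":-0.6,"tz":0,"twist":1},
  {"tx":0.8,"ty":-0.6,"tz":0,"twist":1},
  {"tx":0.8,"ty":-0.6,"tz":0,"twist":1},
  {"tx":0.8,"ty":-0.6,"tz":0,"twist":1},
  {"tx":0.8,"ty":-0.6,"tz":0,"twist":1},
  {"tx":0.8,"ty":-0.6,"tz":0,"twist":1},
])

```text
clock: 1.2
tcp_pos: [0.434, 0.321, 0.2392]
orientation: [0.0, 0.923, 0.384, -0.0]
contact_force: [0.4, 0.2, 0.2]
gripper_width: 0.0854
grasp_force: 0.0
```

>>> drive_tool([
  {"tx":0,"ty":0,"tz":0,"twist":0.55},
  {"tx":0,"ty":0,"tz":0,"twist":0.55},
  {"tx":0,"ty":0,"tz":0,"twist":0.55},
  {"tx":0,"ty":0,"tz":0,"twist":0.55},
  {"tx":0,"ty":0,"tz":0,"twist":0.55},
])

```text
clock: 1.62
tcp_pos: [0.436, 0.3188, 0.2391]
orientation: [0.0, 0.985, 0.174, -0.0]
contact_force: [-0.1, 0.0, -0.4]
gripper_width: 0.0856
grasp_force: 0.0
```

```bash
python3 - <<'E'
from h import *
c,im=snap('wrist','w2'); s=bot.read_state(); print(s['clock'],s['qpos'].round(2),s['tcp_pos'],s['orientation'])
for n,p in [('foot',(.41,.367,0)),('tote',(.36,.325,.04)),('buf',(.63,.45,.045))]: print(n,proj(c,np.array(p)))
E
```

```text
1.6667 [ 0.44 -0.01  1.91 -0.    1.25  1.66] [0.43592105 0.3189136  0.2391906 ] [ 2.09773586e-04  9.84474909e-01  1.75525234e-01 -3.69382944e-05]
foot [273.28477698 212.46976765]
tote [291.59708443 277.8604592 ]
buf [251.46077584 -65.47072909]
```

View pics/w2.png

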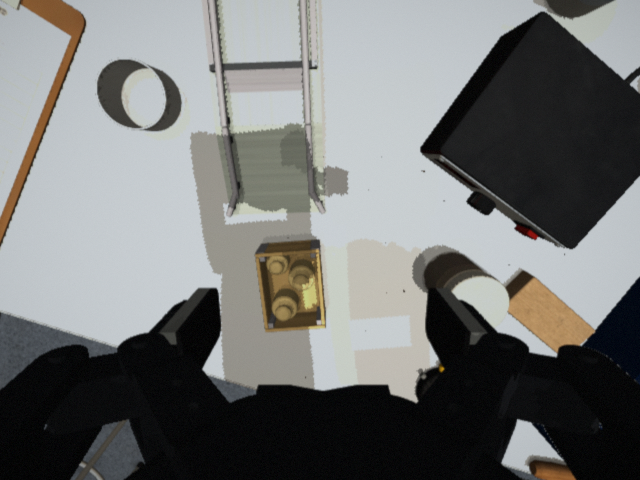

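The wrist view shows the tote rim at about (257,250), (320,245), (326,326) and (266,331). The rail flare ends are at (234,213) and (320,211), the rail bends at row 128, and the lip's inner face is at row ~66.

```bash
cat >> h.py <<'E'
from scipy.optimize import least_squares
def dz(x): return .025*min(max(x/.092,0),1)
def D(p,x,y,h=0):
    a=p[2]; return np.array([p[0]+x*np.cos(a)-y*np.sin(a),p[1]+x*np.sin(a)+y*np.cos(a),dz(x)+h])
E
python3 - <<'E'
from h import *
c=optics.get_calibration('wrist'); cs=optics.get_calibration('side')
obs=[((.092,.036,.016),(229,127)),((.092,-.036,.016),(307,127)),((.002,.041,.016),(234,213)),((.002,-.041,.016),(321,210))]
f=lambda p:np.concatenate([proj(c,D(p,*k))-np.array(o) for k,o in obs])
r=least_squares(f,[.41,.367,.36]);p=r.x;print('dock',p.round(4),np.degrees(p[2]),r.fun.round(1))
for v in (64,67,69): 
  q=ray(c,265,v,.032)-D(p,0,0); print('lip',v,q[0]*np.cos(p[2])+q[1]*np.sin(p[2]))
T=lambda q,x,y,z:np.array([q[0]+x*np.cos(q[2])-y*np.sin(q[2]),q[1]+x*np.sin(q[2])+y*np.cos(q[2]),z])
to=[(.045,.033,257,250),(.045,-.033,320,244),(-.045,-.033,326,326),(-.045,.033,266,331)]
r=least_squares(lambda q:np.concatenate([proj(c,T(q,x,y,.04))-np.array((u,v)) for x,y,u,v in to]),[.36,.32,.36])
q=r.x;print('tote',q.round(4),np.degrees(q[2]),r.fun.round(1))
d=q[:2]-p[:2];print('tote in dock',d@[np.cos(p[2]),np.sin(p[2])],d@[-np.sin(p[2]),np.cos(p[2])])
im=cv2.imread('pics/w2.png');k=2.2
x0,y0=190,0;big=cv2.resize(im[0:260,190:350],None,fx=k,fy=k,interpolation=cv2.INTER_CUBIC)
sd=cv2.imread('pics/side0.png');kb=2.2;sb=cv2.resize(sd[170:430,320:480],None,fx=kb,fy=kb,interpolation=cv2.INTER_CUBIC)
def ln(I,cc,o,A,B):
  P=[tuple(int(round(t)) for t in ((proj(cc,X)-o+.5)*k-.5)) for X in (A,B)];cv2.line(I,*P,(0,0,255),1)
for I,cc,o in((big,c,(190,0)),(sb,cs,(320,170))):
  for s in(1,-1):
    ln(I,cc,o,D(p,.028,s*.036,.016),D(p,.092,s*.036,.016));ln(I,cc,o,D(p,.092,s*.036,.016),D(p,.23,s*.036,.016))
    ln(I,cc,o,D(p,0,s*.052),D(p,.092,s*.052));ln(I,cc,o,T(q,-.045,s*.033,.04),T(q,.045,s*.033,.04));ln(I,cc,o,T(q,s*.045,-.033,.04),T(q,s*.045,.033,.04))
  ln(I,cc,o,D(p,0,-.052),D(p,0,.052));ln(I,cc,o,D(p,.145,-.036,.007),D(p,.145,.036,.007));ln(I,cc,o,D(p,.229,-.03,.024),D(p,.229,.03,.024))
cv2.imwrite('pics/fit.png',np.hstack([big,sb]));print(big.shape)
E
```

```text
dock [0.4108 0.3605 0.3762] 21.555898095795172 [ 0.2 -1.8  0.2 -3.8  4.6  2.7 -5.1  3.9]
lip 64 0.14453894449735938
lip 67 0.14205252870944124
lip 69 0.140389187744477
tote [0.3483 0.3202 0.4261] 24.415135821471544 [-1.2  0.3  0.5  1.7  0.7 -0.7  0.1 -1.6]
tote in dock -0.07289445524950525 -0.014526077366833447
(572, 352, 3)
```

View pics/fit.png

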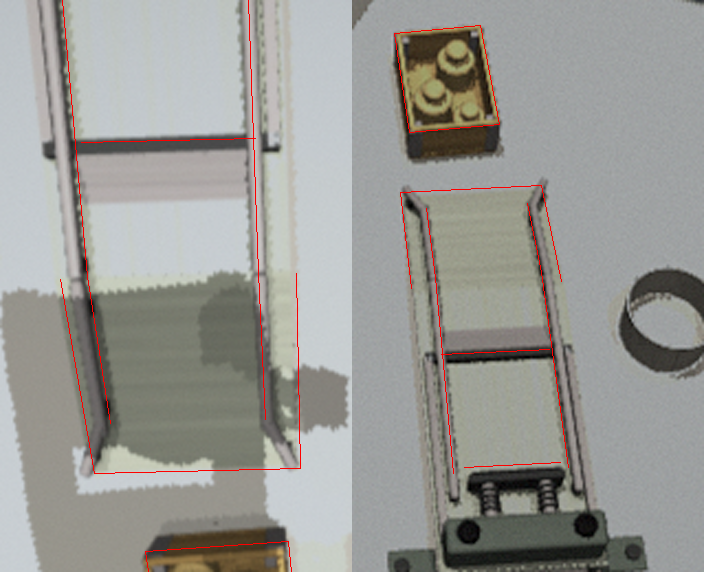

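The overlay fits the rails, foot and tote in both views. The dark lip top ends at about row 61 in the wrist image, so the inner face is at dock x ≈ 0.146.

```bash
python3 - <<'E'
from h import *
s=bot.read_state();print(bot.tips_ahead,s['gripper_width'])
from scipy.spatial.transform import Rotation as Ro
w,x,y,z=s['orientation'];R=Ro.from_quat([x,y,z,w]).as_matrix();print(np.degrees(np.arctan2(R[1,0],R[0,0])))
q=[.3483,.3202,np.radians(24.4)]
g=np.array([q[0]-.018*np.cos(q[2]),q[1]-.018*np.sin(q[2]),.12])
print(g,R.T@(g-s['tcp_pos'])/.4)
E
```

```text
0.008 0.0854247320976247
20.218448655835104
[0.33190769 0.31276412 0.12      ] [-0.24928014 -0.07556044  0.29798278]
```

>>> drive_tool([
  {"tx":-0.25,"ty":-0.075,"tz":0.3,"twist":-0.093},
  {"tx":-0.25,"ty":-0.075,"tz":0.3,"twist":-0.093},
  {"tx":-0.25,"ty":-0.075,"tz":0.3,"twist":-0.093},
  {"tx":-0.25,"ty":-0.075,"tz":0.3,"twist":-0.093},
  {"tx":-0.25,"ty":-0.075,"tz":0.3,"twist":-0.093},
  {"tx":-0.25,"ty":-0.075,"tz":0.3,"twist":-0.093},
])

```text
clock: 2.17
tcp_pos: [0.3292, 0.3124, 0.1175]
orientation: [0.001, 0.977, 0.212, -0.002]
contact_force: [-0.0, 0.1, 0.7]
gripper_width: 0.0853
grasp_force: 0.0
```

```bash
python3 - <<'E'
from h import *
c,im=snap('wrist','w3'); s=bot.read_state(); print(s['tcp_pos'],s['orientation'],s['contact_force'])
q=[.3483,.3202,np.radians(24.4)]
T=lambda q,x,y,z:np.array([q[0]+x*np.cos(q[2])-y*np.sin(q[2]),q[1]+x*np.sin(q[2])+y*np.cos(q[2]),z])
im=im[:,:,::-1].copy()
P=np.array([proj(c,T(q,a,b,.04)) for a,b in((.045,.033),(.045,-.033),(-.045,-.033),(-.045,.033))])
cv2.polylines(im,[P.round().astype(int)],True,(0,0,255),1)
cv2.imwrite('pics/w3o.png',im)
E
```

```text
[0.33158542 0.31350509 0.11971074] [-2.80218981e-05  9.77268607e-01  2.12004256e-01  5.14258327e-04] [0.39294973 0.46590852 0.50726697]
```

View pics/w3o.png

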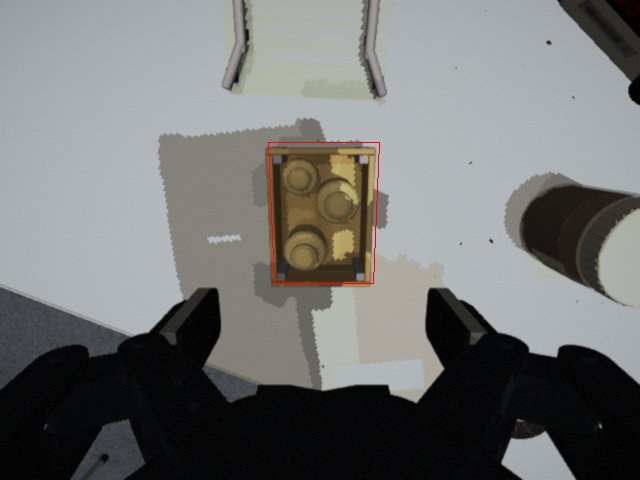

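The overlay matches the tote to 2–4 mm (front edge at row 149 against 142 predicted, sides at 268–377). The fingers straddle it, so I'll go down and grip.

>>> drive_tool([
  {"tx":0,"ty":0,"tz":0.08,"twist":0},
  {"tx":0,"ty":0,"tz":0.15,"twist":0},
  {"tx":0,"ty":0,"tz":0.2,"twist":0},
  {"tx":0,"ty":0,"tz":0.237,"twist":0},
  {"tx":0,"ty":0,"tz":0.237,"twist":0},
  {"tx":0,"ty":0,"tz":0.237,"twist":0},
])

```text
clock: 2.72
tcp_pos: [0.3331, 0.3142, 0.0257]
orientation: [-0.0, 0.977, 0.211, 0.001]
contact_force: [-0.6, -0.7, -0.2]
gripper_width: 0.0856
grasp_force: 0.0
```

>>> drive_tool([
  {"tx":0,"ty":0,"tz":0,"twist":0},
  {"tx":0,"ty":0,"tz":0,"twist":0},
  {"tx":0,"ty":0,"tz":0,"twist":0},
  {"tx":0,"ty":0,"tz":0,"twist":0},
  {"tx":0,"ty":0,"tz":0,"twist":0},
  {"tx":0,"ty":0,"tz":0,"twist":0},
], jaw=-1, squeeze=20)

```text
clock: 3.22
tcp_pos: [0.333, 0.315, 0.0269]
orientation: [-0.001, 0.977, 0.211, 0.003]
contact_force: [1.2, 1.4, 6.7]
gripper_width: 0.0656
grasp_force: 23.8
```

```bash
python3 - <<'E'
from h import *
s=bot.read_state(); print(s['tcp_pos'],s['orientation'],s['contact_force'],s['torque'],s['gripper_width'],s['grasp_force'],s['qpos'])
c,im=snap('wrist','w4')
im=im[:,:,::-1].copy()
sd=optics.get_image('side')[:,:,::-1]
a=im[120:330,180:460]; b=sd[140:280,280:460]
cv2.imwrite('pics/w4o.png',np.hstack([cv2.resize(a,(400,300)),cv2.resize(b,(386,300),interpolation=cv2.INTER_CUBIC)]))
E
```

```text
[0.33298419 0.31501058 0.02692603] [-0.00111245  0.97740066  0.21137415  0.00277302] [1.16419968 1.41378046 6.74027674] [ 0.19184859 -0.00622959 -0.06401344] 0.06556693734906846 23.83618801832199 [5.35536241e-01 1.08814584e-01 2.22979543e+00 4.92276724e-04
 7.97017401e-01 1.68002634e+00]
```

View pics/w4o.png

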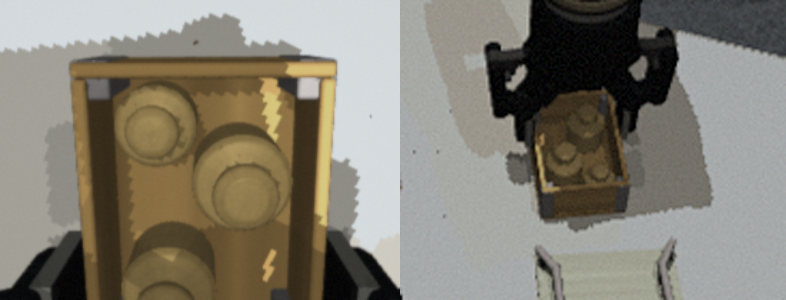

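Gripped: the pads are on the rear half of the tote with width 65.6 mm, and the tote front rim is at crop row ~60 (px row 162). The ramp is clear ahead. Next I plan the drag path.

```bash
cat > plan.py <<'E'
from h import *
p=[.4108,.3605,.3762]; zr0=.0268; H=.034
def surf(x): return .025*min(max(x/.092,0),1)
def path(s):
    a=.045-s; out=[]
    def add(xr,zr,th,yaw=None,xc=None):
        x=xr+a*np.cos(th)-H*np.sin(th); z=zr+a*np.sin(th)+H*np.cos(th)-(H-zr0); out.append((xr+.045*np.cos(th),x,z,np.degrees(th)))
    for xc in [-.05,-.04,-.03,-.02,-.01,0,.01,.02,.03,.04,.05,.06,.07,.08]:
        xr=xc-.045
        for _ in range(20):
            zr=surf(xr); th=np.arcsin(np.clip((surf(xr+.09*.98)-zr)/.09,0,.265)) if xr<-.002 else .265
            if xr+.09>.092 and xr<0: th=max(th,min(.265,np.arctan2(.025-zr,.092-xr)))
            xr=xc-.045*np.cos(th)
        add(xr,zr,th)
    for xc,zc,th in [(.09,.0245,11.5),(.10,.0262,8.2),(.115,.0285,8.2),(.13,.031,6),(.14,.033,3),(.15,.033,0),(.165,.033,0),(.18,.033,0)]:
        th=np.radians(th); add(xc-.045*np.cos(th),zc-.045*np.sin(th),th)
    return out
def W(x,y=0): a=p[2]; return np.array([p[0]+x*np.cos(a)-y*np.sin(a),p[1]+x*np.sin(a)+y*np.cos(a)])
E
python3 - <<'E'
from plan import *
c=optics.get_calibration('wrist');s=bot.read_state();t=s['tcp_pos']
f=ray(c,323,162,.04);print('front',f)
ya=np.radians(24.4);d=(f-t)[:2];print('front ahead of tcp',d@[np.cos(ya),np.sin(ya)],d@[-np.sin(ya),np.cos(ya)], 'tcp in dock',(np.array(t[:2])-p[:2])@np.array([[np.cos(p[2]),-np.sin(p[2])],[np.sin(p[2]),np.cos(p[2])]]))
sx=d@[np.cos(ya),np.sin(ya)]-.045;print('s',sx)
C=np.array([.3308,.3135]);yc=np.radians(24.435)
R=np.array([[np.cos(yc),np.sin(yc)],[np.sin(yc),-np.cos(yc)]])
for r in path(sx):
    w=W(r[1]); print(np.round(r,4),'rows from C:',(R.T@(w-C)/.4).round(4),'tz',round(-(r[2]-.0242)/.4,4))
E
```

```text
front [0.3863004  0.33879374 0.04      ]
front ahead of tcp 0.05834657942847185 -0.0003544014340712301 tcp in dock [-0.08905316 -0.01372976]
s 0.013346579428471853
[-0.05   -0.0633  0.0268  0.    ] rows from C: [ 0.0725 -0.0322] tz -0.0065
[-0.04   -0.0537  0.0271  0.554 ] rows from C: [ 0.0967 -0.031 ] tz -0.0073
[-0.03   -0.0447  0.028   2.2904] rows from C: [ 0.1191 -0.0299] tz -0.0096
[-0.02   -0.0357  0.0289  4.0361] rows from C: [ 0.1415 -0.0287] tz -0.0119
[-0.01   -0.0267  0.0298  5.793 ] rows from C: [ 0.164  -0.0276] tz -0.0141
[ 0.     -0.0177  0.0307  7.563 ] rows from C: [ 0.1865 -0.0265] tz -0.0162
[ 1.0000e-02 -8.7000e-03  3.1500e-02  9.3481e+00] rows from C: [ 0.209  -0.0253] tz -0.0182
[2.00000e-02 3.00000e-04 3.23000e-02 1.11505e+01] rows from C: [ 0.2315 -0.0242] tz -0.0202
[3.00000e-02 9.40000e-03 3.30000e-02 1.29724e+01] rows from C: [ 0.2541 -0.0231] tz -0.0221
[ 0.04    0.0184  0.0338 14.8166] rows from C: [ 0.2766 -0.0219] tz -0.0239
[ 0.05    0.0282  0.0357 15.1834] rows from C: [ 0.3011 -0.0207] tz -0.0287
[ 0.06    0.0382  0.0384 15.1834] rows from C: [ 0.3261 -0.0194] tz -0.0355
[ 0.07    0.0482  0.0411 15.1834] rows from C: [ 0.3511 -0.0182] tz -0.0423
[ 0.08    0.0582  0.0438 15.1834] rows from C: [ 0.376  -0.0169] tz -0.0491
[ 0.09    0.0701  0.048  11.5   ] rows from C: [ 0.4058 -0.0154] tz -0.0594
[0.1    0.0819 0.0507 8.2   ] rows from C: [ 0.4353 -0.0139] tz -0.0664
[0.115  0.0969 0.053  8.2   ] rows from C: [ 0.4727 -0.0121] tz -0.0721
[0.13   0.1132 0.0562 6.    ] rows from C: [ 0.5133 -0.01  ] tz -0.08
[0.14   0.1249 0.0591 3.    ] rows from C: [ 0.5425 -0.0086] tz -0.0871
[0.15   0.1367 0.0598 0.    ] rows from C: [ 0.5719 -0.0071] tz -0.089
[0.165  0.1517 0.0598 0.    ] rows from C: [ 0.6093 -0.0052] tz -0.089
[0.18   0.1667 0.0598 0.    ] rows from C: [ 0.6468 -0.0033] tz -0.089
```

>>> drive_tool([
  {"tx":0.01,"ty":-0.005,"tz":-0.004,"twist":0.01},
  {"tx":0.02,"ty":-0.01,"tz":-0.005,"twist":0.02},
  {"tx":0.03,"ty":-0.015,"tz":-0.005,"twist":0.03},
  {"tx":0.04,"ty":-0.02,"tz":-0.005,"twist":0.04},
  {"tx":0.05,"ty":-0.025,"tz":-0.005,"twist":0.05},
  {"tx":0.06,"ty":-0.029,"tz":-0.005,"twist":0.06},
  {"tx":0.0725,"ty":-0.0322,"tz":-0.0055,"twist":0.064},
  {"tx":0.0725,"ty":-0.0322,"tz":-0.0055,"twist":0.064},
  {"tx":0.0725,"ty":-0.0322,"tz":-0.0055,"twist":0.064},
])

```text
clock: 4.07
tcp_pos: [0.3511, 0.3368, 0.0269]
orientation: [0.001, 0.982, 0.187, -0.001]
contact_force: [-3.7, -3.2, 4.3]
gripper_width: 0.0653
grasp_force: 24.0
```

```bash
python3 - <<'E'
from plan import *
from scipy.spatial.transform import Rotation as Ro
s=bot.read_state();t=s['tcp_pos'];w,x,y,z=s['orientation']
print(t,s['contact_force'],s['grasp_force'],Ro.from_quat([x,y,z,w]).as_matrix()[:,0])
a=p[2];print((t[:2]-p[:2])@np.array([[np.cos(a),-np.sin(a)],[np.sin(a),np.cos(a)]]))
# rows now relative to commanded (dock x -.0633, y 0, z .0264), tool aligned with dock
for r in path(.0133): print(np.round(r,4),'tx',round((r[1]+.0633)/.4,4),'tz',round(-(r[2]-.0264)/.4,4))
E
```

```text
[0.3511248  0.3367823  0.02692276] [-3.71821216 -3.22054955  4.29954654] 23.960483372211456 [ 0.92979228  0.36807852 -0.00212637]
[-0.06421558 -0.00013506]
[-0.05   -0.0633  0.0268  0.    ] tx 0.0 tz -0.001
[-0.04   -0.0536  0.0271  0.554 ] tx 0.0242 tz -0.0018
[-0.03   -0.0446  0.028   2.2904] tx 0.0466 tz -0.0041
[-0.02   -0.0357  0.0289  4.0361] tx 0.0691 tz -0.0064
[-0.01   -0.0267  0.0298  5.793 ] tx 0.0916 tz -0.0086
[ 0.     -0.0177  0.0307  7.563 ] tx 0.1141 tz -0.0107
[ 1.0000e-02 -8.6000e-03  3.1500e-02  9.3481e+00] tx 0.1366 tz -0.0127
[2.00000e-02 4.00000e-04 3.23000e-02 1.11505e+01] tx 0.1592 tz -0.0147
[3.00000e-02 9.40000e-03 3.30000e-02 1.29724e+01] tx 0.1818 tz -0.0166
[ 0.04    0.0184  0.0338 14.8166] tx 0.2044 tz -0.0184
[ 0.05    0.0283  0.0357 15.1834] tx 0.2289 tz -0.0233
[ 0.06    0.0383  0.0384 15.1834] tx 0.2539 tz -0.03
[ 0.07    0.0483  0.0411 15.1834] tx 0.2789 tz -0.0368
[ 0.08    0.0583  0.0439 15.1834] tx 0.3039 tz -0.0436
[ 0.09    0.0702  0.048  11.5   ] tx 0.3337 tz -0.0539
[0.1    0.082  0.0508 8.2   ] tx 0.3632 tz -0.0609
[0.115  0.097  0.0531 8.2   ] tx 0.4007 tz -0.0666
[0.13   0.1132 0.0562 6.    ] tx 0.4413 tz -0.0746
[0.14   0.1249 0.0591 3.    ] tx 0.4706 tz -0.0816
[0.15   0.1367 0.0598 0.    ] tx 0.5 tz -0.0835
[0.165  0.1517 0.0598 0.    ] tx 0.5375 tz -0.0835
[0.18   0.1667 0.0598 0.    ] tx 0.575 tz -0.0835
```

>>> drive_tool([
  {"tx":0.012,"ty":0,"tz":-0.001,"twist":0},
  {"tx":0.024,"ty":0,"tz":-0.0018,"twist":0},
  {"tx":0.036,"ty":0,"tz":-0.003,"twist":0},
  {"tx":0.0466,"ty":0,"tz":-0.004,"twist":0},
  {"tx":0.058,"ty":0,"tz":-0.005,"twist":0},
  {"tx":0.069,"ty":0,"tz":-0.0064,"twist":0},
  {"tx":0.08,"ty":0,"tz":-0.0075,"twist":0},
  {"tx":0.0916,"ty":0,"tz":-0.0086,"twist":0},
  {"tx":0.103,"ty":0,"tz":-0.0096,"twist":0},
  {"tx":0.114,"ty":0,"tz":-0.0107,"twist":0},
  {"tx":0.114,"ty":0,"tz":-0.0107,"twist":0},
])

```text
clock: 4.98
tcp_pos: [0.3903, 0.3524, 0.0294]
orientation: [0.002, 0.982, 0.187, -0.006]
contact_force: [-8.9, -4.4, 2.6]
gripper_width: 0.0654
grasp_force: 25.0
```

>>> drive_tool([
  {"tx":0.015,"ty":0,"tz":-0.0015,"twist":0},
  {"tx":0.03,"ty":0,"tz":-0.003,"twist":0},
  {"tx":0.045,"ty":0,"tz":-0.004,"twist":0},
  {"tx":0.056,"ty":0,"tz":-0.005,"twist":0},
  {"tx":0.068,"ty":0,"tz":-0.006,"twist":0},
  {"tx":0.08,"ty":0,"tz":-0.007,"twist":0},
  {"tx":0.09,"ty":0,"tz":-0.008,"twist":0},
  {"tx":0.102,"ty":0,"tz":-0.01,"twist":0},
  {"tx":0.115,"ty":0,"tz":-0.0126,"twist":0},
  {"tx":0.115,"ty":0,"tz":-0.0126,"twist":0},
])

```text
clock: 5.82
tcp_pos: [0.4347, 0.37, 0.0347]
orientation: [0.001, 0.982, 0.187, -0.003]
contact_force: [-5.4, -1.4, -1.8]
gripper_width: 0.0651
grasp_force: 25.4
```

```bash
cat > chk.py <<'E'
from plan import *
from scipy.spatial.transform import Rotation as Ro
s=bot.read_state();t=s['tcp_pos'];w,x,y,z=s['orientation'];a=p[2];M=np.array([[np.cos(a),-np.sin(a)],[np.sin(a),np.cos(a)]])
X=Ro.from_quat([x,y,z,w]).as_matrix()[:,0]
print('clk',s['clock'],'tcp dock',((t[:2]-p[:2])@M).round(4),'z',t[2].round(4),'F dock',(s['contact_force'][:2]@M).round(1),s['contact_force'][2].round(1),'yaw-dock',np.degrees(np.arctan2(X[1],X[0])-a).round(2),'grip',s['grasp_force'],s['gripper_width'])
E
python3 chk.py
```

```text
clk 5.8167 tcp dock [0.0257 0.    ] z 0.0347 F dock [-5.5  0.7] -1.8 yaw-dock 0.02 grip 25.381563305854797 0.06514641098790182
```

>>> drive_tool([
  {"tx":0.0125,"ty":0,"tz":-0.0033,"twist":0},
  {"tx":0.025,"ty":0,"tz":-0.0067,"twist":0},
  {"tx":0.0375,"ty":0,"tz":-0.01,"twist":0},
  {"tx":0.05,"ty":0,"tz":-0.0135,"twist":0},
  {"tx":0.0625,"ty":0,"tz":-0.017,"twist":0},
  {"tx":0.075,"ty":0,"tz":-0.0203,"twist":0},
  {"tx":0.09,"ty":0,"tz":-0.0253,"twist":0},
  {"tx":0.105,"ty":0,"tz":-0.0306,"twist":0},
  {"tx":0.12,"ty":0,"tz":-0.034,"twist":0},
  {"tx":0.134,"ty":0,"tz":-0.0376,"twist":0},
  {"tx":0.134,"ty":0,"tz":-0.0376,"twist":0},
])

```text
clock: 6.73
tcp_pos: [0.4888, 0.3913, 0.0519]
orientation: [-0.0, 0.982, 0.187, 0.001]
contact_force: [-0.7, 1.1, -6.1]
gripper_width: 0.0655
grasp_force: 24.8
```

```bash
python3 chk.py
```

```text
clk 6.7333 tcp dock [ 0.0839 -0.    ] z 0.0519 F dock [-0.3  1.3] -6.1 yaw-dock -0.02 grip 24.807080626487732 0.0654697668877476
```

>>> drive_tool([
  {"tx":0.0125,"ty":0,"tz":-0.002,"twist":0},
  {"tx":0.025,"ty":0,"tz":-0.004,"twist":0},
  {"tx":0.0375,"ty":0,"tz":-0.006,"twist":0},
  {"tx":0.05,"ty":0,"tz":-0.009,"twist":0},
  {"tx":0.0625,"ty":0,"tz":-0.012,"twist":0},
  {"tx":0.075,"ty":0,"tz":-0.015,"twist":0},
  {"tx":0.0875,"ty":0,"tz":-0.017,"twist":0},
  {"tx":0.1,"ty":0,"tz":-0.019,"twist":0},
  {"tx":0.107,"ty":0,"tz":-0.02,"twist":0},
  {"tx":0.107,"ty":0,"tz":-0.02,"twist":0},
])

```text
clock: 7.57
tcp_pos: [0.5276, 0.4066, 0.0594]
orientation: [-0.0, 0.982, 0.187, 0.001]
contact_force: [0.4, 0.3, -7.2]
gripper_width: 0.0658
grasp_force: 24.8
```

```bash
python3 chk.py
```

```text
clk 7.5667 tcp dock [0.1255 0.    ] z 0.0594 F dock [0.5 0.2] -7.2 yaw-dock -0.01 grip 24.794674515724182 0.0657800068975034
```

>>> drive_tool([
  {"tx":0,"ty":0,"tz":0.004,"twist":0},
  {"tx":0,"ty":0,"tz":0.008,"twist":0},
  {"tx":0,"ty":0,"tz":0.01,"twist":0},
  {"tx":0,"ty":0,"tz":0.01,"twist":0},
])

```text
clock: 7.9
tcp_pos: [0.5276, 0.4068, 0.0567]
orientation: [-0.0, 0.982, 0.187, 0.001]
contact_force: [0.9, -0.0, 0.1]
gripper_width: 0.0656
grasp_force: 25.6
```

```bash
python3 chk.py; python3 - <<'E'
from h import *
c,im=snap('wrist','w5'); _,sd=snap('side','s5'); _,sc=snap('scene','c5')
a=sd[200:420,320:480][:,:,::-1]; b=sc[190:320,160:340][:,:,::-1]
cv2.imwrite('pics/v5.png',np.hstack([cv2.resize(a,(340,468),interpolation=cv2.INTER_CUBIC),cv2.resize(b,(450,468),interpolation=cv2.INTER_CUBIC)]))
E
```

```text
clk 7.9 tcp dock [0.1257 0.0002] z 0.0567 F dock [ 0.8 -0.3] 0.1 yaw-dock 0.01 grip 25.58940589427948 0.06556975690742917
```

>>> drive_tool([
  {"tx":0,"ty":0,"tz":-0.01,"twist":0},
  {"tx":0,"ty":0,"tz":-0.02,"twist":0},
  {"tx":0,"ty":0,"tz":-0.03,"twist":0},
  {"tx":0.02,"ty":0,"tz":-0.03,"twist":0},
  {"tx":0.04,"ty":0,"tz":-0.03,"twist":0},
  {"tx":0.06,"ty":0,"tz":-0.03,"twist":0},
  {"tx":0.08,"ty":0,"tz":-0.03,"twist":0},
  {"tx":0.097,"ty":0,"tz":-0.03,"twist":0},
  {"tx":0.097,"ty":0,"tz":-0.03,"twist":0},
])

```text
clock: 8.8
tcp_pos: [0.5646, 0.4212, 0.0671]
orientation: [-0.0, 0.982, 0.187, 0.001]
contact_force: [-0.2, 0.3, -6.6]
gripper_width: 0.0652
grasp_force: 24.8
```

```bash
python3 chk.py
```

```text
clk 8.8 tcp dock [ 0.1653 -0.    ] z 0.0671 F dock [-0.   0.4] -6.6 yaw-dock -0.03 grip 24.763718247413635 0.06517374523171893
```

>>> drive_tool([
  {"tx":0,"ty":0,"tz":0.005,"twist":0},
  {"tx":0,"ty":0,"tz":0.01,"twist":0},
  {"tx":0,"ty":0,"tz":0.015,"twist":0},
  {"tx":0,"ty":0,"tz":0.02,"twist":0},
  {"tx":0,"ty":0,"tz":0.024,"twist":0},
  {"tx":0,"ty":0,"tz":0.024,"twist":0},
  {"tx":0,"ty":0,"tz":0.024,"twist":0},
])

```text
clock: 9.38
tcp_pos: [0.5649, 0.4216, 0.0605]
orientation: [-0.001, 0.982, 0.187, 0.003]
contact_force: [1.9, -0.9, 6.1]
gripper_width: 0.0655
grasp_force: 26.3
```

```bash
python3 chk.py
```

```text
clk 9.3833 tcp dock [0.1658 0.0002] z 0.0605 F dock [ 1.4 -1.6] 6.1 yaw-dock 0.01 grip 26.289245188236237 0.06551550030472057
```

>>> drive_tool([
  {"tx":0,"ty":0,"tz":0.004,"twist":0},
  {"tx":0,"ty":0,"tz":0.008,"twist":0},
  {"tx":0,"ty":0,"tz":0.012,"twist":0},
  {"tx":0,"ty":0,"tz":0.012,"twist":0},
  {"tx":0,"ty":0,"tz":0.012,"twist":0},
])

```text
clock: 9.8
tcp_pos: [0.5675, 0.4226, 0.0582]
orientation: [-0.002, 0.982, 0.187, 0.007]
contact_force: [5.1, 0.7, 9.9]
gripper_width: 0.0656
grasp_force: 27.1
```

```bash
python3 chk.py; python3 - <<'E'
from h import *
c,im=snap('wrist','w6'); _,sd=snap('side','s6'); _,sc=snap('scene','c6')
a=sd[200:420,320:480][:,:,::-1]; b=sc[190:320,160:340][:,:,::-1]
cv2.imwrite('pics/v6.png',np.hstack([cv2.resize(a,(340,468),interpolation=cv2.INTER_CUBIC),cv2.resize(b,(450,468),interpolation=cv2.INTER_CUBIC)]))
E
```

```text
clk 9.8 tcp dock [0.1686 0.0002] z 0.0582 F dock [ 5.  -1.2] 9.9 yaw-dock 0.02 grip 27.06781178712845 0.06559314620080935
```

>>> drive_tool([
  {"tx":0.004,"ty":0,"tz":-0.006,"twist":0},
  {"tx":0.01,"ty":0,"tz":-0.008,"twist":0},
  {"tx":0.016,"ty":0,"tz":-0.008,"twist":0},
  {"tx":0.02,"ty":0,"tz":-0.008,"twist":0},
  {"tx":0.02,"ty":0,"tz":-0.008,"twist":0},
])

```text
clock: 10.37
tcp_pos: [0.5702, 0.4238, 0.0558]
orientation: [-0.0, 0.982, 0.187, -0.0]
contact_force: [0.4, 1.2, 4.4]
gripper_width: 0.0653
grasp_force: 26.6
```

```bash
python3 chk.py
```

```text
clk 10.3667 tcp dock [0.1715 0.0003] z 0.0558 F dock [0.8 1. ] 4.4 yaw-dock -0.0 grip 26.624557077884674 0.06534876825741515
```

>>> drive_tool([
  {"tx":0.004,"ty":0,"tz":0,"twist":0},
  {"tx":0.008,"ty":0,"tz":0,"twist":0},
  {"tx":0.012,"ty":0,"tz":0,"twist":0},
  {"tx":0.012,"ty":0,"tz":0,"twist":0},
])

```text
clock: 10.7
tcp_pos: [0.5729, 0.4248, 0.0539]
orientation: [0.001, 0.982, 0.187, -0.003]
contact_force: [-3.0, 0.8, 0.6]
gripper_width: 0.0655
grasp_force: 26.3
```

```bash
python3 chk.py
```

```text
clk 10.7 tcp dock [0.1744 0.0003] z 0.0539 F dock [-2.5  1.8] 0.6 yaw-dock 0.01 grip 26.26241236925125 0.0654787971255515
```

>>> drive_tool([
  {"tx":0.003,"ty":0,"tz":0,"twist":0},
  {"tx":0.006,"ty":0,"tz":0,"twist":0},
  {"tx":0.009,"ty":0,"tz":0,"twist":0},
  {"tx":0.009,"ty":0,"tz":0,"twist":0},
])

```text
clock: 11.03
tcp_pos: [0.5771, 0.4265, 0.0538]
orientation: [-0.0, 0.982, 0.187, -0.001]
contact_force: [-1.9, 2.0, -6.7]
gripper_width: 0.0659
grasp_force: 25.4
```

```bash
python3 chk.py; python3 - <<'E'
from h import *
_,sd=snap('side','s7'); _,sc=snap('scene','c7'); _,w=snap('wrist','w7')
a=sd[270:430,320:470][:,:,::-1]; b=sc[190:310,150:330][:,:,::-1]; c=w[0:300,180:460][:,:,::-1]
h=420; L=[cv2.resize(k,(int(h*k.shape[1]/k.shape[0]*f),h),interpolation=cv2.INTER_CUBIC) for k,f in ((a,.85),(c,.55))]
L=[cv2.resize(a,(394,300*14//10),interpolation=cv2.INTER_CUBIC),cv2.resize(c,(392,420))]
cv2.imwrite('pics/v7.png',np.hstack(L))
E
```

```text
clk 11.0333 tcp dock [0.179  0.0003] z 0.0538 F dock [-1.   2.5] -6.7 yaw-dock -0.01 grip 25.442874133586884 0.0658718398425524
```

View pics/v7.png

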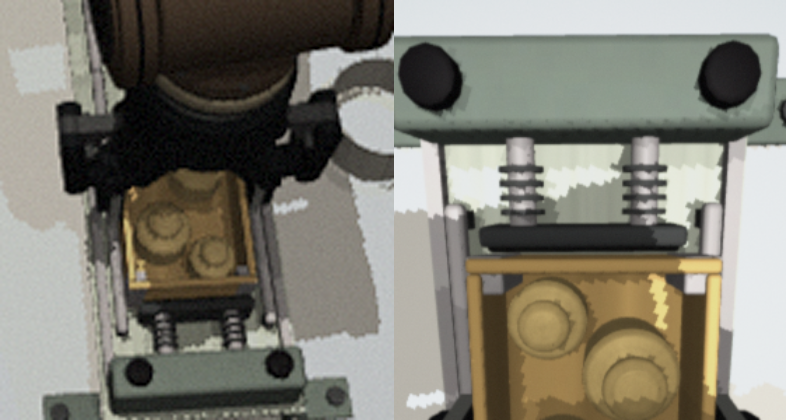

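The tote is straight between the rails. Its nose rim is at wrist row ≈184 and the buffer plate is at side rows 382–392, the same as at the start, so the buffer has not been touched. I'll measure the gap.

```bash
python3 - <<'E'
from plan import *
c=optics.get_calibration('wrist');cs=optics.get_calibration('side');a=p[2];M=np.array([[np.cos(a),-np.sin(a)],[np.sin(a),np.cos(a)]])
X=lambda cc,u,v,z:((ray(cc,u,v,z)[:2]-p[:2])@M).round(4)
u=180+195*280/392
for z in(.062,.066,.072): print('rim front',z,X(c,u,257/1.4,z))
for r in(226,248): print('plate top',r,X(c,u,r/1.4,.049))
print('side rim front',[X(cs,320+190*150/394,270+283*160/420,z) for z in(.06,.066,.072)],'rim rear?')
for n in('side0','s7'):
    im=cv2.imread(f'pics/{n}.png');g=cv2.cvtColor(im,cv2.COLOR_BGR2GRAY);print(n,g[374:400,386:400].mean(1).round().astype(int))
E
```

```text
rim front 0.062 [0.2297 0.0012]
rim front 0.066 [0.2301 0.0012]
rim front 0.072 [0.2307 0.0011]
plate top 226 [0.237  0.0013]
plate top 248 [0.2308 0.0014]
side rim front [array([ 0.2284, -0.0009]), array([ 0.2305, -0.0018]), array([ 0.2326, -0.0026])] rim rear?
side0 [159 159 159 158 158 159 159 160 154  98  33  45  50  44  24  13  12  12
  31  62  96 130 147 147 142 142]
s7 [ 82  73  83 100  83  60  60  62  60  35  20  26  29  30  22  20  17  17
  40  81  98  94  94  94  90 101]
```

>>> drive_tool([
  {"tx":0,"ty":0,"tz":0,"twist":0},
  {"tx":0.005,"ty":0,"tz":0,"twist":0},
  {"tx":0.01,"ty":0,"tz":0,"twist":0},
  {"tx":0.015,"ty":0,"tz":0,"twist":0},
  {"tx":0.02,"ty":0,"tz":0,"twist":0},
  {"tx":0.02,"ty":0,"tz":0,"twist":0},
], squeeze=35)

```text
clock: 11.68
tcp_pos: [0.5837, 0.4291, 0.0551]
orientation: [0.001, 0.982, 0.187, -0.003]
contact_force: [-7.1, 0.1, -6.0]
gripper_width: 0.0647
grasp_force: 47.6
```

```bash
python3 chk.py
```

```text
clk 11.6833 tcp dock [0.186  0.0003] z 0.0551 F dock [-6.6  2.7] -6.0 yaw-dock 0.03 grip 47.57682144641876 0.06472703165257147
```

>>> drive_tool([
  {"tx":0.004,"ty":0,"tz":0,"twist":0},
  {"tx":0.008,"ty":0,"tz":0,"twist":0},
  {"tx":0.012,"ty":0,"tz":0,"twist":0},
  {"tx":0.012,"ty":0,"tz":0,"twist":0},
])

```text
clock: 12.02
tcp_pos: [0.5874, 0.4306, 0.0552]
orientation: [0.001, 0.982, 0.187, -0.004]
contact_force: [-9.8, -0.3, -4.1]
gripper_width: 0.0651
grasp_force: 47.8
```

```bash
python3 chk.py
```

```text
clk 12.0167 tcp dock [0.19   0.0003] z 0.0552 F dock [-9.3  3.3] -4.1 yaw-dock 0.04 grip 47.769291400909424 0.06511159437386692
```

>>> drive_tool([
  {"tx":0,"ty":0,"tz":0.004,"twist":0},
  {"tx":0,"ty":0,"tz":0.008,"twist":0},
  {"tx":0,"ty":0,"tz":0.012,"twist":0},
  {"tx":0,"ty":0,"tz":0.016,"twist":0},
  {"tx":0,"ty":0,"tz":0.016,"twist":0},
])

```text
clock: 12.43
tcp_pos: [0.5888, 0.4311, 0.0524]
orientation: [0.001, 0.982, 0.187, -0.002]
contact_force: [-12.4, -2.9, 4.2]
gripper_width: 0.0653
grasp_force: 49.0
```

```bash
python3 chk.py; python3 - <<'E'
from h import *
snap('side','s8'); c,w=snap('wrist','w8')
g=cv2.imread('pics/s8.png',0);print(g[374:410,386:400].mean(1).round().astype(int))
g=cv2.imread('pics/w8.png',0);print(g[120:230,310:330].mean(1).round().astype(int))
g=cv2.imread('pics/w7.png',0);print(g[120:230,310:330].mean(1).round().astype(int))
E
```

```text
clk 12.4333 tcp dock [0.1915 0.0003] z 0.0524 F dock [-12.6   1.9] 4.2 yaw-dock 0.06 grip 48.98075759410858 0.0652893960941767
[ 82  75  69  73  74  77  85  86  81  79  71  82  98  90  68  60  57  40
  28  28  29  23  18  18  14  42  79  93  91  78  76  96 102 101 102 102]
[143 140 133 126 120 114 107  92  69  47  39  45  89 116 118 116 115 115
 115 115 115 115 115 115 115 116 120 129 138 148 152 153 153 152 153 153
 153 153 152 153 153 152 152 151 138  89  34  25  31  38  42  45  46  47
  46  45  44  44  43  41  38  36  43  61  74  97 119 129 135 136 135 134
 133 125 110  91  88  95  96  96 102 109 116 122 122 120 118 116 113 109
 106 105 106 108 110 110 109 110 111 113 114 114 112 112 114 116 117 119
 119 119]
[227 231 232 232 232 232 232 232 232 230 221 202 176 158 151 150 149 150
 149 149 149 149 149 149 149 149 148 149 149 148 149 148 148 149 148 148
 148 148 144  99  36  28  36  41  44  45  44  44  43  42  42  41  39  37
  34  27  18  12  15  43  85  89  73  70  79 103 121 128 131 131 130 128
 126 115  97  86  88  92  92  94  99 107 114 120 120 118 115 112 110 107
 105 105 105 108 110 109 107 108 110 112 112 111 111 111 113 115 114 112
 111 112]
```

>>> drive_tool([
  {"tx":-0.004,"ty":0,"tz":0.004,"twist":0},
  {"tx":-0.008,"ty":0,"tz":0.006,"twist":0},
  {"tx":-0.012,"ty":0,"tz":0.006,"twist":0},
  {"tx":-0.012,"ty":0,"tz":0.006,"twist":0},
])

```text
clock: 12.87
tcp_pos: [0.5878, 0.4307, 0.0514]
orientation: [-0.001, 0.982, 0.188, 0.003]
contact_force: [-5.6, 0.6, 5.5]
gripper_width: 0.0651
grasp_force: 49.0
```

```bash
python3 chk.py
```

```text
clk 12.8667 tcp dock [0.1904 0.0003] z 0.0514 F dock [-5.   2.6] 5.5 yaw-dock 0.06 grip 48.98338079452515 0.06510210832558144
```

>>> drive_tool([
  {"tx":-0.005,"ty":0,"tz":0.002,"twist":0},
  {"tx":-0.01,"ty":0,"tz":0.002,"twist":0},
  {"tx":-0.015,"ty":0,"tz":0.002,"twist":0},
  {"tx":-0.015,"ty":0,"tz":0.002,"twist":0},
])

```text
clock: 13.2
tcp_pos: [0.5842, 0.4292, 0.0492]
orientation: [-0.002, 0.982, 0.187, 0.007]
contact_force: [5.4, 5.2, -0.0]
gripper_width: 0.0649
grasp_force: 48.4
```

```bash
python3 chk.py
```

```text
clk 13.2 tcp dock [0.1865 0.0002] z 0.0492 F dock [6.9 2.8] -0.0 yaw-dock 0.03 grip 48.366419076919556 0.06489430443653293
```

>>> drive_tool([
  {"tx":0.008,"ty":0,"tz":0,"twist":0},
  {"tx":0.008,"ty":0,"tz":0.002,"twist":0},
  {"tx":0.008,"ty":0,"tz":0.002,"twist":0},
])

```text
clock: 13.45
tcp_pos: [0.5841, 0.4292, 0.0491]
orientation: [-0.0, 0.982, 0.187, 0.001]
contact_force: [-5.6, -1.5, 10.2]
gripper_width: 0.0652
grasp_force: 49.7
```

>>> drive_tool([
  {"tx":0,"ty":0,"tz":0,"twist":0},
  {"tx":0,"ty":0,"tz":0,"twist":0},
  {"tx":0,"ty":0,"tz":0,"twist":0},
  {"tx":0,"ty":0,"tz":0,"twist":0},
  {"tx":0,"ty":0,"tz":0,"twist":0},
  {"tx":0,"ty":0,"tz":0,"twist":0},
], jaw=1)

```text
clock: 13.95
tcp_pos: [0.5828, 0.4282, 0.045]
orientation: [0.0, 0.982, 0.187, -0.0]
contact_force: [0.2, -0.3, 0.5]
gripper_width: 0.0853
grasp_force: 0.0
```

>>> drive_tool([
  {"tx":0,"ty":0,"tz":-0.03,"twist":0},
  {"tx":0,"ty":0,"tz":-0.08,"twist":0},
  {"tx":0,"ty":0,"tz":-0.15,"twist":0},
  {"tx":-0.05,"ty":0,"tz":-0.22,"twist":0},
  {"tx":-0.12,"ty":0,"tz":-0.3,"twist":0},
  {"tx":-0.2,"ty":0,"tz":-0.35,"twist":0},
  {"tx":-0.28,"ty":0,"tz":-0.35,"twist":0},
  {"tx":-0.28,"ty":0,"tz":-0.35,"twist":0},
  {"tx":-0.28,"ty":0,"tz":-0.35,"twist":0},
])

```text
clock: 14.7
tcp_pos: [0.4775, 0.3871, 0.1865]
orientation: [-0.0, 0.982, 0.187, 0.0]
contact_force: [-0.6, -0.6, -0.1]
gripper_width: 0.0854
grasp_force: 0.0
```

```bash
python3 chk.py; python3 - <<'E'
from h import *
c,w=snap('wrist','w9'); _,sd=snap('side','s9')
import pickle;pickle.dump(c,open('c9.pkl','wb'))
print([proj(c,D([.4108,.3605,.3762],x,0,h)).round() for x,h in((.1466,.04),(.2366,.04),(.2366,.024))])
g=cv2.imread('pics/s9.png',0);print(g[374:410,386:400].mean(1).round().astype(int))
a=cv2.resize(sd[270:430,320:470][:,:,::-1],(394,420),interpolation=cv2.INTER_CUBIC);b=cv2.resize(w[0:300,180:460][:,:,::-1],(392,420),interpolation=cv2.INTER_CUBIC)
cv2.imwrite('pics/v9.png',np.hstack([a,b]))
E
```

```text
clk 14.7 tcp dock [0.0718 0.0003] z 0.1865 F dock [-0.8 -0.3] -0.1 yaw-dock 0.04 grip 0.0 0.08540208278556365
[array([323., 130.]), array([323., -16.]), array([323.,  -6.])]
[102  95 104 112 121 125 120 130 155 156 103  51  57  58  48  45  55  55
  35  15  15  16  24  64  95 130 155 161 161 132  92  94 103 103 102 103]
```

```bash
python3 - <<'E'
from plan import *
_,sd=snap('side','s10'); print('diff',np.abs(sd[270:430,320:470].astype(int)-cv2.imread('pics/s9.png')[270:430,320:470,::-1]).mean())
hsv={n:cv2.cvtColor(cv2.imread(f'pics/{n}.png'),cv2.COLOR_BGR2HSV) for n in('s10','w9')}
m={n:cv2.morphologyEx(((h[...,1]>90)&(h[...,0]>8)&(h[...,0]<32)).astype(np.uint8),cv2.MORPH_CLOSE,np.ones((9,9))) for n,h in hsv.items()}
import pickle;cal={'s10':optics.get_calibration('side'),'w9':pickle.load(open('c9.pkl','rb'))}
for n in m:
    k,l,st,_=cv2.connectedComponentsWithStats(m[n]); cand=[i for i in range(1,k) if st[i][4]>400]; print(n,[st[i].tolist() for i in cand])
    P=proj(cal[n],np.array([*W(.1916),.05])); i=min(cand,key=lambda i:abs(st[i][0]+st[i][2]/2-P[0])+abs(st[i][1]+st[i][3]/2-P[1])); M=(l==i)
    def mask(x,y,yaw,th):
        c,s=np.cos(th),np.sin(th);V=[]
        for a in(-.045,.045):
            for b in(-.033,.033):
                for h in(0,.04):
                    # nose bottom stays on the deck
                    X=(a-.045)*c+h*s+.045; Z=-(a-.045)*s+h*c
                    w=W(x+X*np.cos(yaw)-b*np.sin(yaw),y+X*np.sin(yaw)+b*np.cos(yaw)); V.append(proj(cal[n],np.array([*w,.025+Z])))
        I=np.zeros((480,640),np.uint8);cv2.fillConvexPoly(I,cv2.convexHull(np.array(V,np.float32)).round().astype(np.int32),1);return I>0
    for th in(0,4.4):
        best=max(((mask(x,y,yw,np.radians(th))&M).sum()/(mask(x,y,yw,np.radians(th))|M).sum(),x,y,yw) for x in np.arange(.18,.204,.002) for y in np.arange(-.004,.005,.002) for yw in(-.06,-.03,0,.03,.06))
        print(n,'tilt',th,'IoU,x,y,yaw',np.round(best,4))
E
```

```text
diff 2.825013888888889
s10 [[198, 0, 119, 85, 6317], [334, 0, 147, 226, 20590], [55, 84, 32, 37, 604], [157, 172, 65, 54, 1749], [237, 207, 35, 28, 462], [506, 215, 134, 220, 2126], [213, 282, 69, 74, 856], [149, 300, 61, 39, 437], [86, 322, 35, 32, 898], [364, 322, 54, 75, 3142]]
s10 tilt 0 IoU,x,y,yaw [ 0.8596  0.188   0.     -0.06  ]
s10 tilt 4.4 IoU,x,y,yaw [ 0.8585  0.186   0.     -0.06  ]
w9 [[0, 0, 118, 337, 4953], [273, 0, 100, 132, 11730], [493, 101, 147, 144, 5853], [178, 290, 42, 76, 1522], [428, 297, 39, 81, 1447], [0, 349, 96, 131, 4197], [562, 375, 78, 105, 3110], [181, 403, 75, 48, 784], [353, 403, 90, 53, 693], [433, 424, 57, 56, 598]]
w9 tilt 0 IoU,x,y,yaw [0.9078 0.194  0.     0.03  ]
w9 tilt 4.4 IoU,x,y,yaw [0.8999 0.192  0.     0.03  ]
```

>>> drive_tool([
  {"tx":0.09,"ty":0,"tz":0,"twist":0},
  {"tx":0.1755,"ty":0,"tz":0,"twist":0},
  {"tx":0.1755,"ty":0,"tz":0.05,"twist":0},
  {"tx":0.1755,"ty":0,"tz":0.11,"twist":0},
  {"tx":0.1755,"ty":0,"tz":0.17,"twist":0},
  {"tx":0.1755,"ty":0,"tz":0.22,"twist":0},
  {"tx":0.1755,"ty":0,"tz":0.24,"twist":0},
  {"tx":0.1755,"ty":0,"tz":0.25,"twist":0},
  {"tx":0.1755,"ty":0,"tz":0.255,"twist":0},
  {"tx":0.1755,"ty":0,"tz":0.255,"twist":0},
], jaw=-1)

```text
clock: 15.68
tcp_pos: [0.5449, 0.4136, 0.0842]
orientation: [-0.0, 0.982, 0.187, 0.001]
contact_force: [-0.2, -0.2, 1.3]
gripper_width: 0.0
grasp_force: 0.0
```

```bash
python3 chk.py
```

```text
clk 15.6833 tcp dock [1.443e-01 1.000e-04] z 0.0842 F dock [-0.3 -0.2] 1.3 yaw-dock -0.01 grip 0.0 2.174411487573888e-05
```

>>> drive_tool([
  {"tx":0,"ty":0,"tz":0.005,"twist":0},
  {"tx":0,"ty":0,"tz":0.01,"twist":0},
  {"tx":0,"ty":0,"tz":0.015,"twist":0},
  {"tx":0,"ty":0,"tz":0.015,"twist":0},
])

```text
clock: 16.02
tcp_pos: [0.544, 0.4132, 0.0777]
orientation: [-0.0, 0.982, 0.187, 0.0]
contact_force: [-0.4, -0.1, -0.4]
gripper_width: 0.0003
grasp_force: 0.0
```

```bash
python3 chk.py
```

```text
clk 16.0167 tcp dock [1.432e-01 1.000e-04] z 0.0777 F dock [-0.4  0.1] -0.4 yaw-dock 0.0 grip 0.0 0.00031560126151962414
```

No contact at 0.0777, where a hung rear edge would already touch at 0.080. I'll go down a little more.

>>> drive_tool([
  {"tx":0,"ty":0,"tz":0.004,"twist":0},
  {"tx":0,"ty":0,"tz":0.008,"twist":0},
  {"tx":0,"ty":0,"tz":0.012,"twist":0},
  {"tx":0,"ty":0,"tz":0.014,"twist":0},
  {"tx":0,"ty":0,"tz":0.014,"twist":0},
])

```text
clock: 16.43
tcp_pos: [0.5441, 0.4132, 0.073]
orientation: [0.0, 0.982, 0.187, -0.0]
contact_force: [-2.8, -0.8, 4.2]
gripper_width: 0.0
grasp_force: 2.4
```

```bash
python3 chk.py
```

```text
clk 16.4333 tcp dock [1.434e-01 1.000e-04] z 0.073 F dock [-2.9  0.3] 4.2 yaw-dock 0.01 grip 2.4019167583901435 5.429621627850612e-06
```

The near rim is at 0.065 m, exactly the docked height, so the tote sits flat. I'll back off and hand in.

>>> drive_tool([
  {"tx":0,"ty":0,"tz":-0.03,"twist":0},
  {"tx":0,"ty":0,"tz":-0.1,"twist":0},
  {"tx":0,"ty":0,"tz":-0.2,"twist":0},
  {"tx":0,"ty":0,"tz":-0.25,"twist":0},
  {"tx":0,"ty":0,"tz":-0.25,"twist":0},
  {"tx":0,"ty":0,"tz":-0.25,"twist":0},
])

```text
clock: 16.93
tcp_pos: [0.5451, 0.4138, 0.1749]
orientation: [-0.001, 0.982, 0.187, 0.002]
contact_force: [0.1, -0.5, -0.5]
gripper_width: 0.0
grasp_force: 0.0
```

```bash
python3 chk.py; python3 - <<'E'
from h import *
_,sd=snap('side','s11'); g=cv2.imread('pics/s11.png',0);print(g[374:402,386:400].mean(1).round().astype(int))
print(workorder.sign_off())
E
```

```text
clk 16.9333 tcp dock [0.1445 0.0003] z 0.1749 F dock [-0.1 -0.5] -0.5 yaw-dock 0.01 grip 0.0 4.4751627761838015e-05
[ 78  88 100 109 124 129 122 134 156 155 104  55  60  63  52  47  52  54
  35  16  16  16  26  69 100 137 160 164]
the job is handed in; nothing more can be done
None
```

The tote is docked flat behind the lip, with the buffer pressed in about 6 mm by my image measurement, and I handed the job in at about 17 s; sign-off gave no verdict, I briefly carried the tote's weight in the grip over the lip (underside about 42 mm up at most by my estimate, limit 55 mm), and I did not re-check the jar, tin and block afterwards.

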